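# Sort the gearbox bolts by length into their trays

### The arm

A 7-joint arm with a two-finger parallel gripper is mounted at the origin on the work surface. World frame = base frame: x ahead of the robot, y to its left, z up, the work surface at z = 0. Lengths are in m, angles in rad, forces in N, time in s.
With the tool pointing down it reaches from about 0.4 to 0.85 m from the base axis. Payload 10.4 kg.
Tool frame: the origin (TCP) lies at the very end of the fingers, on their centre line; the grasp point (between the pads) lies manip.hold_point_z behind it (manip.hold_point_z is the distance from the TCP to the grasp point, in m); z points along the fingers, x is the direction in which the jaws open and shut, and the axes are right-handed (so a half turn about z gives the same grasp; the last joint's range is limited). The gripper opens to 85 mm and grips with 20 to 120 N. Pads are 22 mm wide; open, the fingers measure 114 mm over their backs; the gripper's body (76 mm by 85 mm) begins 54 mm behind the grasp point. The pads swing forward as they close: fully open they stand 13 mm farther back than shut.
Start: joints at [1.218, 0.332, -0.065, 1.46, 0.022, 1.35, -0.088], TCP at [0.202, -0.591, 0.231] pointing down, gripper open.
Joint ranges: [-2.6, 2.6], [-0.5, 2.12], [-1.47, 1.34], [0.16, 2.42], [-1.27, 4.41], [0.06, 2.06], [-2.6, 2.6]. Speed limits (rad/s): [2.22, 2.22, 2.79, 2.79, 3.14, 3.14, 3.14].

### API

Orientations are given as a unit quaternion [x, y, z, w].
In Python, from workcell import readout, camera, camera_info, manip gives the robot as it stands.
- The arm moves only by the tool play_rows, never from a script. Its argument "rows" is a list of rows, each a list of 3 entries, a list of its own where there are three numbers: the shift along the world's x, y, z in mm, then the turn, a rotation vector about the world's x, y, z in degrees, then the finger opening in mm, from 0 to 85.4. In form: [[[tx, ty, tz], [rx, ry, rz], fingers], ...]. A call has 1 to 12 rows; each row shifts and turns the commanded pose from where the row before left it; what a row does not reach is not made up. A row lasts 1/8 s, in which the tool goes at most 62.5 mm and 10.7 degrees, less where a joint would pass 70% of its speed; a pose out of reach is approached as far as the arm can. A call with a gripper value outside its range is refused whole. The fingers move at their own pace and stop on an object; "force" is the grip in N (left out, the last holds). Time passes only in rows, so rows that do not move let the fingers close. It gives the time, the measured TCP pose, the force and the opening at its end, in the units of the state.
- readout.get_obs(): the state, without advancing time (a new reading comes with each control period).
- camera(name): name is "scene" or "top" or "wrist"; returns the picture (400x640x3 uint8, blue, green, red); there is no depth.
- camera_info(name): a dict with "fx", "fy", "cx", "cy" (pixels), "world_from_camera" (4x4, takes a point from camera to world coordinates). Camera axes: x right, y up, looking along -z (the intrinsics and any distortion apply to the point x, -y, -z); pixel columns grow to the right and rows downward; lengths in m; the calibration is good to about 2 mm. A picture is of the moment at which its call begins: read the wrist's pose just before it. camera_info takes no time and is no camera call; for the wrist camera it gives the pose at the moment of the call.
- manip.hand_in(): hands the job in, once; it reports no verdict.
The state is a dict: "clock": time; "joint_pos": joint angles; "joint_velocities": joint speeds; "tau": joint torques, N m; "position": TCP position; "ee_rot": TCP orientation; "ft_force": force on the tool from outside, world axes, zero at the start; "torque": the same for the moment, N m; "grip_width": opening from 0.0 (shut) to 1.0 (fully open).
Only numpy, scipy, OpenCV 4.12 (cv2) and the standard library are available. Lean on these libraries where they do the work, as an engineer would, in place of code of your own. Each camera call takes 0.05 s, during which the arm holds its last target.

### The job

The four gold-coloured bolts that hold the gearbox to the engine are of four lengths and lie mixed on the bench. Lay each one flat in the blue tray made to its length, along the tray, head at either end: the shortest bolt in the shortest tray and so on up to the longest. Leave the black stud and the chrome socket where they are.

Things in the scene. Friction and masses are not known exactly. Their poses are not given: they have to be found in the camera images.
- bolt_35: The shortest of four loose gold-coloured M12 hex bolts, 58 g: 43 mm over all, 35 mm of it round shank 12 mm thick, 8 mm the hex head, 18 mm across flats. Lies on the bench. Origin on its axis half way along (on the shank), about 8 mm above what it lies on; x along the axis to the head, rising 2 to 5 degrees as the head lifts that end; y, z across.
- bolt_55: The second shortest of four loose gold-coloured M12 hex bolts, 74 g: 63 mm over all, 55 mm of it round shank 12 mm thick, 8 mm the hex head, 18 mm across flats. Lies on the bench. Origin on its axis half way along (on the shank), about 8 mm above what it lies on; x along the axis to the head, rising 2 to 5 degrees as the head lifts that end; y, z across.
- bolt_75: The second longest of four loose gold-coloured M12 hex bolts, 90 g: 83 mm over all, 75 mm of it round shank 12 mm thick, 8 mm the hex head, 18 mm across flats. Lies on the bench. Origin on its axis half way along (on the shank), about 8 mm above what it lies on; x along the axis to the head, rising 2 to 5 degrees as the head lifts that end; y, z across.
- bolt_95: The longest of four loose gold-coloured M12 hex bolts, 106 g: 103 mm over all, 95 mm of it round shank 12 mm thick, 8 mm the hex head, 18 mm across flats. Lies on the bench. Origin on its axis half way along (on the shank), about 8 mm above what it lies on; x along the axis to the head, rising 2 to 5 degrees as the head lifts that end; y, z across.
- tray_35: The shortest of four fixed blue bolt trays, floor black, open above. Inside 61 x 40 mm, outside 67 x 46 mm; walls 3 mm thick, 15 mm high over the bench; floor 3 mm over the bench. The middle 42 mm of both long walls is cut away down to the floor for the fingers. Origin: centre of the underside, on the bench; x along its length, y across, z up.
- tray_55: The second shortest of four fixed blue bolt trays, floor black, open above. Inside 81 x 40 mm, outside 87 x 46 mm; walls 3 mm thick, 15 mm high over the bench; floor 3 mm over the bench. The middle 42 mm of both long walls is cut away down to the floor for the fingers. Origin: centre of the underside, on the bench; x along its length, y across, z up.
- tray_75: The second longest of four fixed blue bolt trays, floor black, open above. Inside 101 x 40 mm, outside 107 x 46 mm; walls 3 mm thick, 15 mm high over the bench; floor 3 mm over the bench. The middle 42 mm of both long walls is cut away down to the floor for the fingers. Origin: centre of the underside, on the bench; x along its length, y across, z up.
- tray_95: The longest of four fixed blue bolt trays, floor black, open above. Inside 121 x 40 mm, outside 127 x 46 mm; walls 3 mm thick, 15 mm high over the bench; floor 3 mm over the bench. The middle 42 mm of both long walls is cut away down to the floor for the fingers. Origin: centre of the underside, on the bench; x along its length, y across, z up.
- stud: A loose black stud, not a bolt: rod 100 mm long and 10 mm in diameter, threaded at both ends, with a black nut (17 mm across flats, 9 mm thick) on it 11 mm from one end; about 70 g, lying on the bench. Belongs to another job and stays. Origin on its axis at mid-length, 7 mm above the bench; x along the rod towards the nut.
- socket: A chrome spanner socket standing on the bench, a cylinder 32 mm in diameter and 42 mm high, square hole on top; 150 g. Stays where it is. Origin at the centre of its underside, z up.
Mind the look-alikes: they are no part of the job. What is shaped like the bolt_35 but red is not meant.

How it is judged:
At the end, for the whole second after the job is handed in: Each bolt lies at rest on the floor of the tray of its length: middle within 13 mm of the tray's middle along and across, axis 7 to 16 mm over the bench and within 20 degrees of the tray's length, head at either end. Stud and socket within 25 mm of their start, socket upright (x of bolt_35 in the frame of tray_35 between -0.013 and 0.013 m and y of bolt_35 in the frame of tray_35 between -0.013 and 0.013 m and z of bolt_35 in the frame of tray_35 between 0.007 and 0.016 m and angle between the x axis of bolt_35 and the x axis of tray_35, either way round below 0.35 rad and linear speed of each of bolt_35, bolt_55, bolt_75, bolt_95 below 0.02 m/s and angular speed of each of bolt_35, bolt_55, bolt_75, bolt_95 below 0.3 rad/s and x of bolt_55 in the frame of tray_55 between -0.013 and 0.013 m and y of bolt_55 in the frame of tray_55 between -0.013 and 0.013 m and z of bolt_55 in the frame of tray_55 between 0.007 and 0.016 m and angle between the x axis of bolt_55 and the x axis of tray_55, either way round below 0.35 rad and x of bolt_75 in the frame of tray_75 between -0.013 and 0.013 m and y of bolt_75 in the frame of tray_75 between -0.013 and 0.013 m and z of bolt_75 in the frame of tray_75 between 0.007 and 0.016 m and angle between the x axis of bolt_75 and the x axis of tray_75, either way round below 0.35 rad and x of bolt_95 in the frame of tray_95 between -0.013 and 0.013 m and y of bolt_95 in the frame of tray_95 between -0.013 and 0.013 m and z of bolt_95 in the frame of tray_95 between 0.007 and 0.016 m and angle between the x axis of bolt_95 and the x axis of tray_95, either way round below 0.35 rad and distance of each of stud, socket from where it was at the start of the episode below 0.025 m and angle between socket's own z axis and vertical below 0.3 rad); the robot touches nothing.
It fails at once if the black stud is moved by more than 25 mm (distance of stud from where it was at the start of the episode above 0.025 m).
It fails at once if the socket is moved by more than 25 mm or knocked over (distance of socket from where it was at the start of the episode above 0.025 m or angle between socket's own z axis and vertical above 0.3 rad).
It also fails if it takes over 109 s, if anything falls off the work surface, if the arm or the gripper's body presses on something with over 40 N, if the wrist force passes 120 N, or if a joint passes its speed limit or range.

## Working session

There is one attempt and no reset: what is moved stays moved. The work goes in short steps, Python scripts to look and compute and a tool call to move; the robot and the scene stay as the last step left them, time stands still between calls to the robot, and variables do not carry over. Pictures are saved under pics/ and viewed, and the job is handed in when it is done.

Besides the shell and the picture viewer there is one more tool, called after ">>>" as name(argument=value, ...) on one line, values as JSON. play_rows: Moves the arm, as the interface text tells. Its arguments: {"type":"object","properties":{"rows":{"type":"array"},"force":{"type":"number"}},"required":["rows"]}

```bash
mkdir -p pics; ls; python3 - <<'E'
from workcell import readout, camera, camera_info, manip
import cv2
for n in ["top","scene"]:
    cv2.imwrite(f"pics/{n}0.png",camera(n)); print(n,camera_info(n))
o=readout.get_obs(); print(o, manip.hold_point_z)
E
```

```text
pics
top {'fx': 487.7197557965981, 'fy': 487.7197557965981, 'cx': 323.315473815571, 'cy': 197.8911288052079, 'world_from_camera': array([[ 0.0177321 ,  0.99544367, -0.09368819,  0.46073809],
       [-0.99957353,  0.01982374,  0.02144223,  0.00838535],
       [ 0.02320178,  0.09326802,  0.99537066,  1.03528232],
       [ 0.        ,  0.        ,  0.        ,  1.        ]])}
scene {'fx': 375.3538171407331, 'fy': 375.3538171407331, 'cx': 318.43039466741857, 'cy': 200.45696396479616, 'world_from_camera': array([[-0.37750769, -0.57791092,  0.72353777,  1.17043304],
       [ 0.92586891, -0.22209744,  0.30567872,  0.28366649],
       [-0.01595918,  0.7852972 ,  0.61891325,  0.59584205],
       [ 0.        ,  0.        ,  0.        ,  1.        ]])}
{'clock': 0.1, 'joint_pos': array([ 1.21840197,  0.33279612, -0.06467273,  1.46084381,  0.02155651,
        1.34988734, -0.08850968]), 'joint_velocities': array([ 0.00027018, -0.00308638, -0.00030778, -0.00043514,  0.00040054,
       -0.00074659,  0.00014808]), 'tau': array([ 1.55967507e-03, -6.26749992e+01,  4.91459132e-02, -3.92428851e+01,
        1.62026309e-02,  6.98539297e-03,  4.87409682e-05]), 'position': array([ 0.20229563, -0.59101067,  0.2306097 ]), 'ee_rot': array([ 8.13579523e-01, -5.81453329e-01, -5.11433396e-04, -3.52018957e-04]), 'ft_force': array([ 0.28040634, -0.79638742, -1.01894485]), 'torque': array([ 0.00161873, -0.03584917,  0.04138846]), 'grip_width': 0.9991891060414486} 0.0187
```

View pics/top0.png

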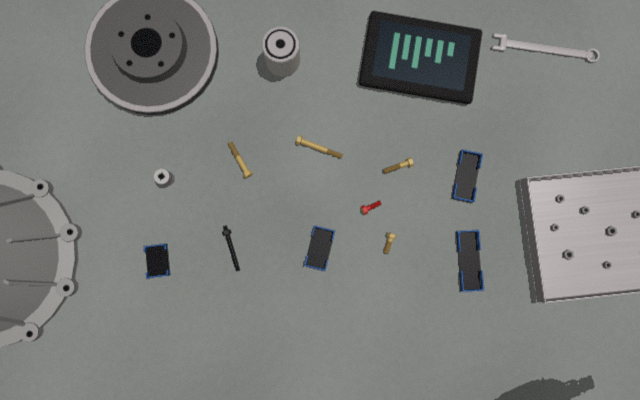

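View pics/scene0.png

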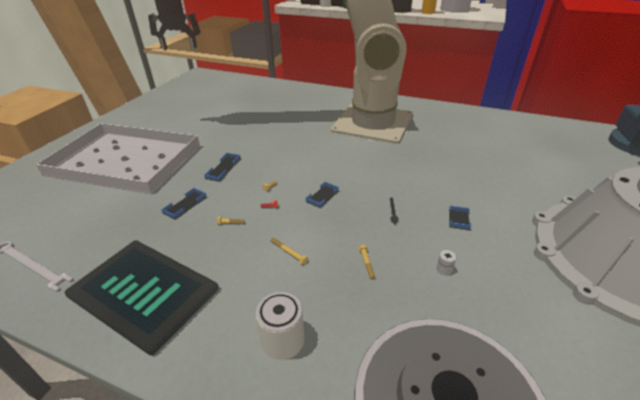

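```bash
cat > h.py <<'E'
import numpy as np, cv2
from workcell import readout, camera, camera_info, manip
def px2w(info,uv,z):
    uv=np.atleast_2d(np.asarray(uv,float)); T=info["world_from_camera"]
    d=np.c_[(uv[:,0]-info["cx"])/info["fx"],-(uv[:,1]-info["cy"])/info["fy"],-np.ones(len(uv))]@T[:3,:3].T
    return T[:3,3]+d*((z-T[2,3])/d[:,2])[:,None]
def w2px(info,p):
    T=info["world_from_camera"]; c=(np.atleast_2d(p)-T[:3,3])@T[:3,:3]
    return np.c_[info["cx"]+info["fx"]*c[:,0]/-c[:,2], info["cy"]-info["fy"]*c[:,1]/-c[:,2]]
def blobs(mask,amin=20):
    n,l,s,c=cv2.connectedComponentsWithStats(mask.astype(np.uint8),connectivity=8)
    return [np.argwhere(l==i)[:,::-1] for i in range(1,n) if s[i,4]>=amin]
def gold(hsv): return (hsv[...,0]>12)&(hsv[...,0]<32)&(hsv[...,1]>90)&(hsv[...,2]>50)
def blue(hsv): return (hsv[...,0]>98)&(hsv[...,0]<125)&(hsv[...,1]>110)&(hsv[...,2]>30)
def rect(info,pts,z):
    w=px2w(info,pts,z)[:,:2]*1000
    r=cv2.minAreaRect(w.astype(np.float32)); b=cv2.boxPoints(r)
    e=[b[1]-b[0],b[2]-b[1]]; L=[np.linalg.norm(x) for x in e]; k=int(np.argmax(L))
    return np.array(r[0]),L[k],L[1-k],np.degrees(np.arctan2(e[k][1],e[k][0]))%180,w
E
python3 - <<'E'
from h import *
img=cv2.imread("pics/top0.png"); info=camera_info("top"); hsv=cv2.cvtColor(img,cv2.COLOR_BGR2HSV)
for p in blobs(gold(hsv)):
    c,L,W,a,w=rect(info,p,.008)
    # head end: wider
    ax=np.array([np.cos(np.radians(a)),np.sin(np.radians(a))]); t=(w-c)@ax; s=(w-c)@[-ax[1],ax[0]]
    e=L*.3
    print("gold",p.mean(0).round(),c.round(1),round(L,1),round(W,1),round(a,1),"width lo/hi",np.ptp(s[t<-e]).round(1),np.ptp(s[t>e]).round(1))
m=cv2.morphologyEx(blue(hsv).astype(np.uint8),cv2.MORPH_CLOSE,np.ones((25,25)))
for p in blobs(blue(hsv),3): print(p.mean(0).round(),len(p),end=' ')
print()
big=cv2.resize(img[120:310,130:510],None,fx=2.1,fy=2.1,interpolation=cv2.INTER_CUBIC); cv2.imwrite("pics/crop0.png",big)
for p in blobs(m,200):
    c,L,W,a,w=rect(info,p,.01); print("tray",p.mean(0).round(),c.round(1),round(L,1),round(W,1),round(a,1))
for uv in [(162,176),(224,228),(238,269),(371,207),(280,45)]: print(uv,px2w(info,uv,.007).round(3))
E
```

```text
gold [317. 147.] [667.8  -2.9] 101.3 19.2 73.4 width lo/hi 9.1 19.2
gold [240. 161.] [637.7 165.2] 82.8 17.9 27.4 width lo/hi 17.9 9.6
gold [399. 165.] [ 627.1 -172.6] 64.8 17.4 115.7 width lo/hi 17.4 8.7
gold [389. 242.] [ 464.8 -154.7] 41.7 17.8 169.0 width lo/hi 17.8 9.1
[470. 156.] 116 [464. 195.] 115 [324. 231.] 62 [468. 239.] 129 [155. 247.] 66 [315. 265.] 61 [157. 274.] 68 [471. 282.] 129 
tray [467. 176.] [ 611.4 -319.9] 107.2 47.7 169.6
tray [319. 248.] [452.2  -6.9] 85.3 44.8 167.3
tray [470. 260.] [ 431.7 -323.6] 125.3 48.3 3.9
tray [156. 260.] [420.4 330.5] 65.6 46.0 7.3
(162, 176) [[0.597 0.328 0.007]]
(224, 228) [[0.49  0.193 0.007]]
(238, 269) [[0.405 0.161 0.007]]
(371, 207) [[ 0.54  -0.115  0.007]]
(280, 45) [[0.89  0.086 0.007]]
```

View pics/crop0.png

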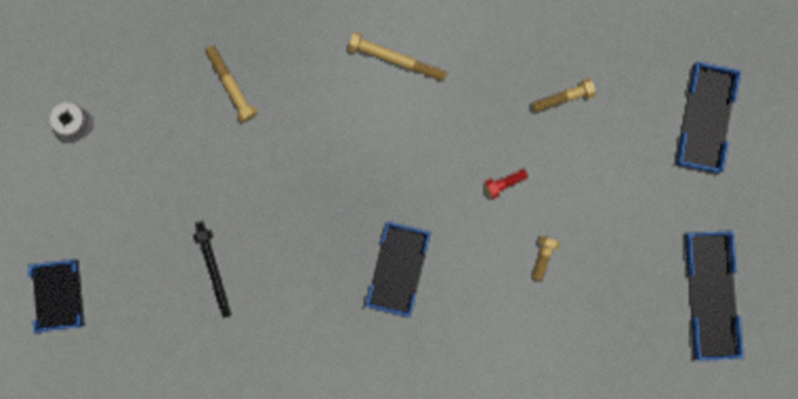

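>>> play_rows(rows=[[[20,30,0],[0,0,3],85],[[30,40,0],[0,0,4.5],85],[[35,45,0],[0,0,5],85],[[35,45,0],[0,0,5],85],[[35,45,0],[0,0,5],60],[[35,45,0],[0,0,5],45],[[35,45,-5],[0,0,5],45],[[35,45,-10],[0,0,5],45],[[35,45,-10],[0,0,5],45],[[35,45,-10],[0,0,5],45],[[35,45,-10],[0,0,4],45],[[20,30,-5],[0,0,3],45]], force=60)

```text
clock: 1.6
position: [0.5882, -0.0834, 0.1803]
ee_rot: [0.99, -0.142, -0.001, -0.001]
ft_force: [-0.2, -0.4, 0.1]
grip_width: 0.529
```

>>> play_rows(rows=[[[25,25,-20],[0,0,0],45],[[30,30,-20],[0,0,0],45],[[20,20,-20],[0,0,0],45],[[5.5,8,-20],[0,0,0],45],[[0,0,0],[0,0,0],45],[[0,0,0],[0,0,0],45]])

```text
clock: 2.35
position: [0.6678, -0.0048, 0.1021]
ee_rot: [0.989, -0.145, 0.0, 0.0]
ft_force: [-0.1, -0.2, 0.9]
grip_width: 0.525
```

```bash
cat >> h.py <<'E'
def state():
    o=readout.get_obs(); q=o["ee_rot"]; from scipy.spatial.transform import Rotation as R
    x=R.from_quat(q).as_matrix(); print("t",round(o["clock"],2),"pos",(o["position"]*1000).round(1),"phi",np.degrees(np.arctan2(x[1,0],x[0,0])).round(1),"grip",round(o["grip_width"]*85.4,1),"F",o["ft_force"].round(1)); return o
def look(name):
    state(); info=camera_info("wrist"); im=camera("wrist"); cv2.imwrite(f"pics/{name}.png",im)
    hsv=cv2.cvtColor(im,cv2.COLOR_BGR2HSV)
    for p in blobs(gold(hsv),150):
        c,L,W,a,w=rect(info,p,.008); print("gold",p.mean(0).round(),c.round(1),L.round(1),W.round(1),a.round(1))
    return info,im
E
python3 -c "from h import *; look('w1')"
```

```text
t 2.35 pos [667.8  -4.8 102.1] phi -16.7 grip 44.9 F [-0.1 -0.2  0.9]
gold [176.  15.] [612.9 153.3] 28.1 21.3 36.7
gold [320. 191.] [668.7  -4. ] 104.4 20.5 73.2
gold [177. 394.] [ 476.9 -151.4] 33.6 12.1 176.2
```

View pics/w1.png

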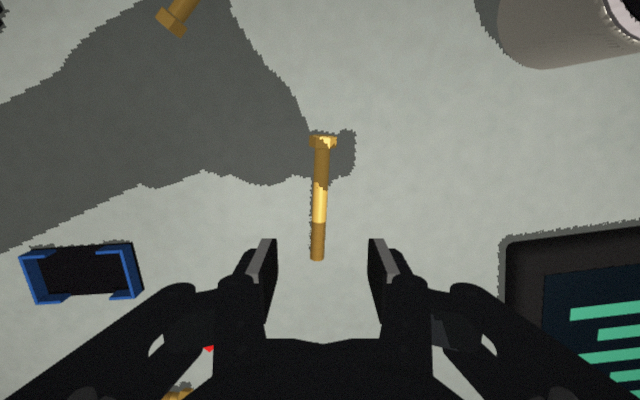

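>>> play_rows(rows=[[[0,0,-30],[0,0,0],45],[[0,0,-30],[0,0,0],45],[[0,0,-20],[0,0,0],45],[[0,0,-10],[0,0,0],45],[[0,0,-6],[0,0,0],45],[[0,0,0],[0,0,0],45],[[0,0,0],[0,0,0],45]])

```text
clock: 3.28
position: [0.6684, -0.0032, 0.0062]
ee_rot: [0.99, -0.144, 0.001, -0.0]
ft_force: [-0.0, 0.0, -0.1]
grip_width: 0.529
```

>>> play_rows(rows=[[[0,0,0],[0,0,0],5],[[0,0,0],[0,0,0],5],[[0,0,0],[0,0,0],5],[[0,0,0],[0,0,0],5],[[0,0,0],[0,0,0],5],[[0,0,0],[0,0,0],5]])

```text
clock: 4.03
position: [0.6683, -0.0033, 0.0058]
ee_rot: [0.99, -0.144, 0.0, -0.0]
ft_force: [-0.4, -0.1, 5.8]
grip_width: 0.105
```

```bash
python3 -c "from h import *; look('w2')"
```

```text
t 4.03 pos [668.3  -3.3   5.8] phi -16.6 grip 9.0 F [-0.4 -0.1  5.8]
gold [322. 236.] [667.9  -3.6] 104.3 20.7 72.3
```

View pics/w2.png

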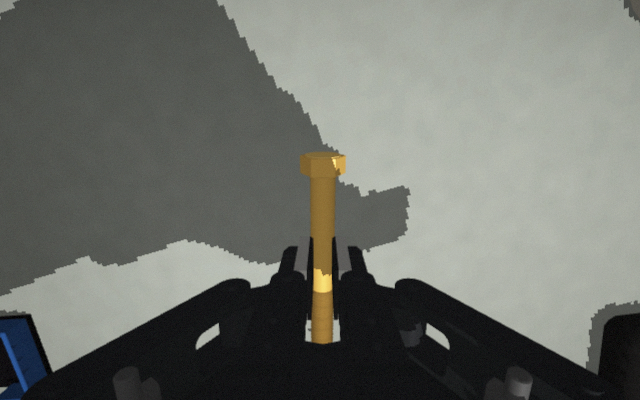

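>>> play_rows(rows=[[[0,0,0],[0,0,0],25],[[0,0,0],[0,0,0],25],[[0,0,-2],[0,0,0],25],[[0,0,-2],[0,0,0],25],[[0,0,0],[0,0,0],25],[[0,0,0],[0,0,0],5],[[0,0,0],[0,0,0],5],[[0,0,0],[0,0,0],5],[[0,0,0],[0,0,0],5],[[0,0,0],[0,0,0],5]])

```text
clock: 5.32
position: [0.6681, -0.0034, 0.0015]
ee_rot: [0.99, -0.144, 0.0, -0.0]
ft_force: [0.2, -0.4, -0.3]
grip_width: 0.114
```

```bash
python3 -c "from h import *; look('w3')"
```

```text
t 5.33 pos [668.1  -3.4   1.5] phi -16.6 grip 9.8 F [ 0.2 -0.4 -0.3]
gold [322. 237.] [668.9  -2. ] 100.5 20.6 73.4
```

View pics/w3.png

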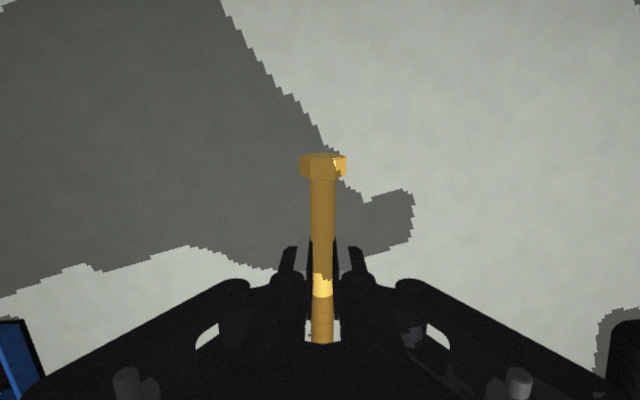

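>>> play_rows(rows=[[[0,0,5],[0,0,0],5],[[0,0,10],[0,0,0],5],[[0,0,20],[0,0,0],5],[[0,0,25],[0,0,0],5],[[0,0,20],[0,0,0],5],[[0,0,0],[0,0,0],5]])

```text
clock: 6.12
position: [0.6692, -0.0032, 0.0838]
ee_rot: [0.99, -0.144, 0.002, -0.0]
ft_force: [-0.1, -0.1, -1.8]
grip_width: 0.112
```

```bash
python3 -c "from h import *; look('w4')"
```

```text
t 6.12 pos [669.2  -3.2  83.8] phi -16.6 grip 9.5 F [-0.1 -0.1 -1.8]
gold [160.  13.] [610.9 151.9] 23.3 21.5 36.6
gold [322. 237.] [658.8 -41.2] 161.5 33.8 73.4
```

View pics/w4.png

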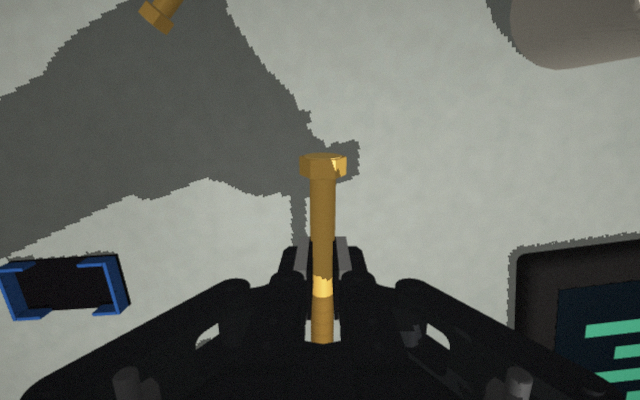

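>>> play_rows(rows=[[[-12,-16,5],[0,0,-3.5],5],[[-20,-27,5],[0,0,-6],5],[[-25,-33,0],[0,0,-7],5],[[-25,-34,0],[0,0,-7],5],[[-25,-34,0],[0,0,-7],5],[[-25,-34,0],[0,0,-7],5],[[-25,-34,0],[0,0,-7],5],[[-25,-34,0],[0,0,-7],5],[[-25,-34,0],[0,0,-7],5],[[-18,-26,0],[0,0,-7],5],[[-12.5,-14.5,0],[0,0,-4],5],[[0,0,0],[0,0,0],5]])

```text
clock: 7.68
position: [0.429, -0.3247, 0.091]
ee_rot: [0.73, -0.684, -0.0, 0.0]
ft_force: [-0.3, -0.0, -1.4]
grip_width: 0.109
```

>>> play_rows(rows=[[[0,0,-10],[0,0,0],5],[[0,0,-10],[0,0,0],5],[[0,0,0],[0,0,0],5]])

```text
clock: 8.05
position: [0.4302, -0.3226, 0.07]
ee_rot: [0.731, -0.682, -0.001, 0.0]
ft_force: [-0.4, -0.6, -1.4]
grip_width: 0.107
```

```bash
cat >> h.py <<'E'
def trays(info,im,z=.012):
    hsv=cv2.cvtColor(im,cv2.COLOR_BGR2HSV)
    for p in blobs(blue(hsv),60):
        print("blue",p.mean(0).round(),len(p),px2w(info,p.mean(0),z)[0,:2].round(4)*1000)
E
python3 -c "
from h import *; i,m=look('w5'); trays(i,m)
print(w2px(i,[[.4317,-.3236,.003],[.4317+.06*.998,-.3236+.06*.068,.003],[.4317-.06*.998,-.3236-.06*.068,.003]]).round())"
```

```text
t 8.05 pos [ 430.2 -322.6   70. ] phi -86.0 grip 9.1 F [-0.4 -0.6 -1.4]
gold [ 71. 141.] [ 466.3 -153.1] 46.7 23.7 165.0
gold [322. 236.] [ 398.1 -326.2] 152.3 31.6 5.2
blue [336.   6.] 547 [ 558.4 -321.3]
blue [327. 141.] 1165 [ 481.4 -321.9]
[[324. 211.]
 [324. 124.]
 [324. 285.]]
```

View pics/w5.png

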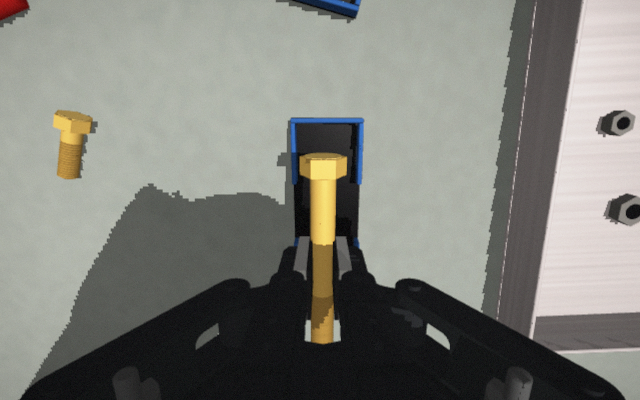

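>>> play_rows(rows=[[[1,-1,-15],[0,0,0],5],[[0,0,-20],[0,0,0],5],[[0,0,-15],[0,0,0],5],[[0,0,-8],[0,0,0],5],[[0,0,-4],[0,0,0],5],[[0,0,0],[0,0,0],5],[[0,0,0],[0,0,0],5]])

```text
clock: 8.98
position: [0.4318, -0.3251, 0.0098]
ee_rot: [0.731, -0.683, 0.0, -0.0]
ft_force: [0.2, 0.2, -0.8]
grip_width: 0.112
```

>>> play_rows(rows=[[[0,0,-2.5],[0,0,0],5],[[0,1,-1.5],[0,0,0],5],[[0,0,0],[0,0,0],5],[[0,0,0],[0,0,0],5]])

```text
clock: 9.48
position: [0.4315, -0.3238, 0.0054]
ee_rot: [0.731, -0.683, 0.0, 0.0]
ft_force: [0.2, -0.2, -0.8]
grip_width: 0.113
```

>>> play_rows(rows=[[[0,0,-0.5],[0,0,0],5],[[0,0,0],[0,0,0],14],[[0,0,0],[0,0,0],22],[[0,0,0],[0,0,0],28],[[0,0,0],[0,0,0],28],[[0,0,10],[0,0,0],28],[[0,0,20],[0,0,0],28],[[0,0,30],[0,0,0],28],[[0,0,35],[0,0,0],45],[[0,0,0],[0,0,0],45]])

```text
clock: 10.72
position: [0.4331, -0.325, 0.1034]
ee_rot: [0.731, -0.683, 0.003, -0.0]
ft_force: [-0.4, -0.7, -0.9]
grip_width: 0.523
```

```bash
python3 -c "
from h import *; i,m=look('w6'); trays(i,m)"
```

```text
t 10.72 pos [ 433.1 -325.   103.4] phi -86.1 grip 44.7 F [-0.4 -0.7 -0.9]
gold [102. 142.] [ 466.  -155.5] 45.7 22.1 172.5
gold [320. 197.] [ 429.7 -323.8] 106.9 21.4 3.2
blue [317.  19.] 846 [ 562.8 -313. ]
blue [321. 142.] 816 [ 481.1 -321.2]
blue [322. 261.] 887 [ 383.5 -328.3]
```

View pics/w6.png

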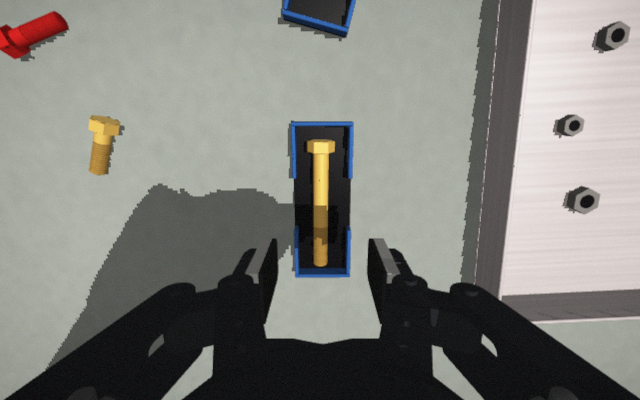

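>>> play_rows(rows=[[[10,20,0],[0,0,1],45],[[15,35,0],[0,0,2],45],[[18,45,0],[0,0,2],45],[[20,48,0],[0,0,2.5],45],[[20,48,0],[0,0,2.5],45],[[20,48,0],[0,0,2.5],45],[[20,48,0],[0,0,2.5],45],[[20,48,0],[0,0,2.5],45],[[20,48,0],[0,0,2.5],45],[[20,45,0],[0,0,2],45],[[14,35,0],[0,0,1.5],45],[[7.5,22,0],[0,0,0],45]])

```text
clock: 12.28
position: [0.6348, 0.1704, 0.0986]
ee_rot: [0.856, -0.518, -0.001, 0.0]
ft_force: [-0.2, -0.4, -0.9]
grip_width: 0.529
```

>>> play_rows(rows=[[[0,0,-5],[0,0,0],45],[[0,0,0],[0,0,0],45],[[0,0,0],[0,0,0],45]])

```text
clock: 12.65
position: [0.6357, 0.165, 0.0946]
ee_rot: [0.854, -0.52, -0.0, 0.0]
ft_force: [-0.9, 1.0, 0.5]
grip_width: 0.529
```

```bash
python3 -c "
from h import *; i,m=look('w7'); trays(i,m)"
```

```text
t 12.65 pos [635.7 165.   94.6] phi -62.7 grip 45.2 F [-0.9  1.   0.5]
gold [321. 205.] [637.3 164. ] 87.3 20.3 27.9
gold [623. 367.] [ 624.5 -150.4] 36.9 14.4 107.8
blue [ 46. 302.] 1034 [454.4 331.8]
blue [ 32. 355.] 813 [394.7 329.9]
```

View pics/w7.png

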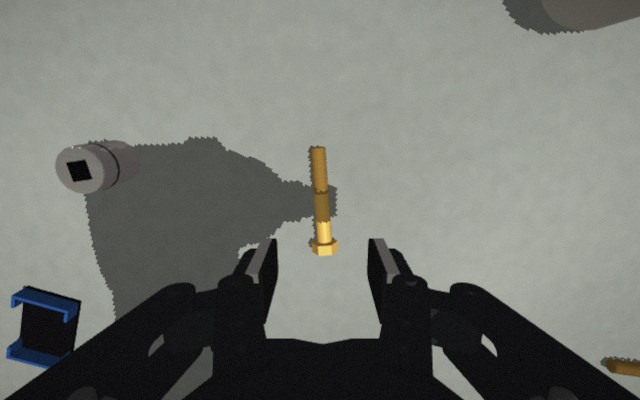

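>>> play_rows(rows=[[[1.5,0,-30],[0,0,0],45],[[0,0,-25],[0,0,0],45],[[0,0,-20],[0,0,0],45],[[0,0,-10],[0,0,0],35],[[0,0,-5],[0,0,0],30],[[0,0,-1],[0,0,0],30],[[0,0,0],[0,0,0],30]])

```text
clock: 13.58
position: [0.6379, 0.1663, 0.0045]
ee_rot: [0.854, -0.52, 0.0, -0.0]
ft_force: [-0.4, 0.1, -0.1]
grip_width: 0.352
```

>>> play_rows(rows=[[[0,-1,-3],[0,0,0],28],[[0,0,0],[0,0,0],15],[[0,0,0],[0,0,0],5],[[0,0,0],[0,0,0],5],[[0,0,0],[0,0,0],5],[[0,0,0],[0,0,0],5],[[0,0,0],[0,0,0],5]])

```text
clock: 14.45
position: [0.6375, 0.1652, 0.0009]
ee_rot: [0.854, -0.52, 0.0, -0.0]
ft_force: [-1.1, -0.8, 2.6]
grip_width: 0.113
```

```bash
python3 -c "
from h import *; i,m=look('w8')"
```

```text
t 14.45 pos [637.5 165.2   0.9] phi -62.6 grip 9.6 F [-1.1 -0.8  2.6]
gold [322. 261.] [635.4 164.6] 92.2 18.6 28.3
```

View pics/w8.png

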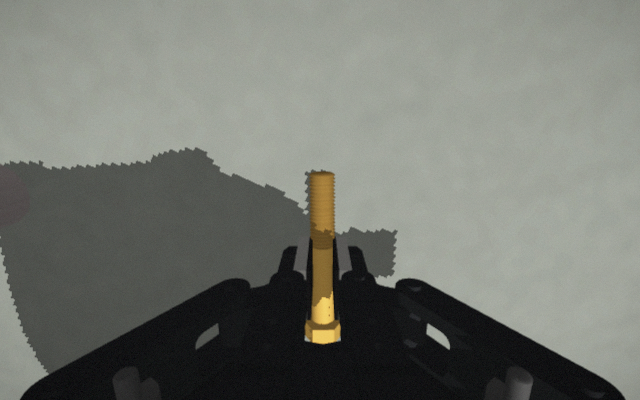

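>>> play_rows(rows=[[[0,0,8],[0,0,0],5],[[0,0,20],[0,0,0],5],[[0,0,30],[0,0,0],5],[[0,-15,22],[0,0,-1.8],5],[[0,-30,0],[0,0,-3],5],[[-3,-45,0],[0,0,-3],5],[[-3,-50,0],[0,0,-4],5],[[-3,-50,0],[0,0,-4],5],[[-3,-50,0],[0,0,-4],5],[[-3,-50,0],[0,0,-4],5],[[-3,-50,0],[0,0,-4],5],[[-3,-50,0],[0,0,-4],5]])

```text
clock: 16.0
position: [0.6158, -0.2277, 0.082]
ee_rot: [-0.678, 0.735, -0.001, 0.0]
ft_force: [0.8, 0.2, -0.8]
grip_width: 0.109
```

>>> play_rows(rows=[[[-3,-45,0],[0,0,-4],5],[[-2,-32,0],[0,0,-2],5],[[0,-18,-5],[0,0,0],5],[[0,0,-5],[0,0,0],5],[[0,0,0],[0,0,0],5],[[0,0,0],[0,0,0],5]])

```text
clock: 16.75
position: [0.6121, -0.3178, 0.0709]
ee_rot: [-0.641, 0.767, 0.0, 0.0]
ft_force: [0.2, 0.4, -0.9]
grip_width: 0.112
```

```bash
python3 -c "
from h import *; i,m=look('w9'); trays(i,m)"
```

```text
t 16.75 pos [ 612.1 -317.8   70.9] phi -100.3 grip 9.5 F [ 0.2  0.4 -0.9]
gold [322. 259.] [ 574.2 -310.8] 139.1 27.7 169.9
gold [123. 221.] [ 632.5 -172.5] 71.2 20.7 105.9
blue [328. 152.] 964 [ 654.8 -329.2]
blue [  9. 398.] 67 [501.1 -32.5]
```

View pics/w9.png

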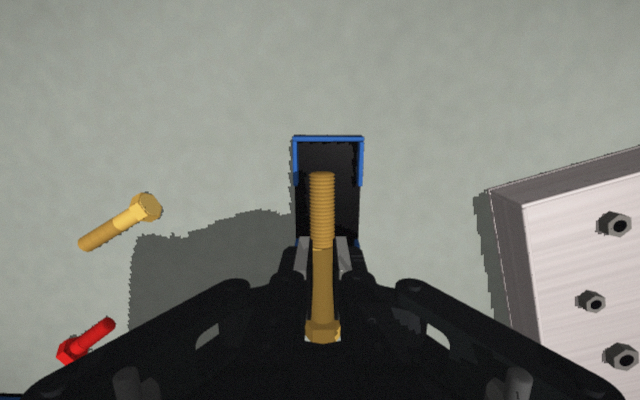

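>>> play_rows(rows=[[[0,-1,-15],[0,0,0],5],[[0,-0.5,-20],[0,0,0],5],[[0,0,-15],[0,0,0],5],[[0,0,-8],[0,0,0],5],[[0,0,-4],[0,0,0],5],[[0,0,0],[0,0,0],5],[[0,0,0],[0,0,0],5]])

```text
clock: 17.68
position: [0.6118, -0.3215, 0.0095]
ee_rot: [-0.64, 0.768, -0.001, 0.0]
ft_force: [-0.7, -0.1, -1.3]
grip_width: 0.114
```

>>> play_rows(rows=[[[0,1,-3],[0,0,0],5],[[0,0,-2],[0,0,0],5],[[0,0,0],[0,0,0],5],[[0,0,0],[0,0,0],14],[[0,0,0],[0,0,0],22],[[0,0,0],[0,0,0],28],[[0,0,0],[0,0,0],28],[[0,0,10],[0,0,0],28],[[0,0,20],[0,0,0],28],[[0,0,30],[0,0,0],28],[[0,0,35],[0,0,0],45],[[0,0,0],[0,0,0],45]])

```text
clock: 19.18
position: [0.6137, -0.3213, 0.1042]
ee_rot: [-0.64, 0.768, -0.003, 0.002]
ft_force: [-0.7, -0.5, -0.3]
grip_width: 0.526
```

```bash
python3 -c "
from h import *; i,m=look('w10'); trays(i,m)"
```

```text
t 19.18 pos [ 613.7 -321.3  104.2] phi -100.4 grip 44.9 F [-0.7 -0.5 -0.3]
gold [321. 208.] [ 610.1 -319.9] 89.5 21.1 169.6
gold [144. 211.] [ 632.5 -172.5] 69.7 20.7 105.7
gold [179. 388.] [ 457.5 -151.5] 33.8 12.5 162.2
blue [322. 151.] 695 [ 654.7 -328.4]
blue [322. 255.] 762 [ 569.8 -312.8]
blue [346. 328.] 679 [ 495.6 -321. ]
blue [ 17. 380.] 590 [494.9  -6.7]
```

View pics/w10.png

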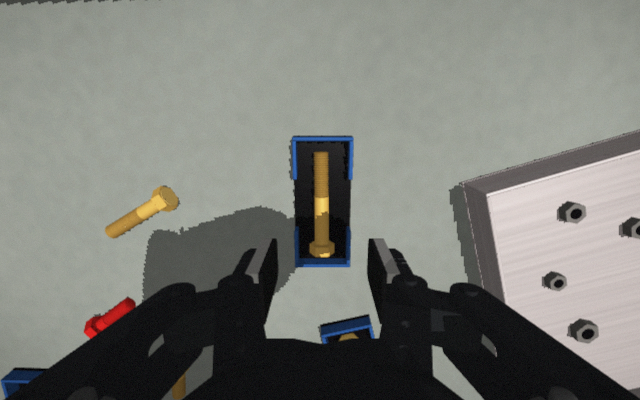

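>>> play_rows(rows=[[[0,5,0],[0,0,5],45],[[1,10,0],[0,0,10],45],[[1,13,0],[0,0,10],45],[[1,15,0],[0,0,10],45],[[1,15,0],[0,0,10],45],[[1,15,0],[0,0,10],45],[[1,15,0],[0,0,10],45],[[1,15,0],[0,0,10],45],[[1,15,0],[0,0,10],45],[[1,15,0],[0,0,10],45],[[1,10,0],[0,0,10],45],[[2,5,0],[0,0,10],45]])

```text
clock: 20.72
position: [0.623, -0.1715, 0.0985]
ee_rot: [0.991, 0.13, -0.0, -0.0]
ft_force: [-0.5, -0.7, -0.9]
grip_width: 0.531
```

>>> play_rows(rows=[[[2,0,-5],[0,0,8],45],[[0,0,-5],[0,0,3],45],[[0,0,0],[0,0,0],45],[[0,0,0],[0,0,0],45]])

```text
clock: 21.22
position: [0.6253, -0.1724, 0.0889]
ee_rot: [0.975, 0.221, -0.0, -0.0]
ft_force: [-0.7, -0.3, 0.6]
grip_width: 0.528
```

```bash
python3 -c "
from h import *; i,m=look('w11'); trays(i,m)"
```

```text
t 21.23 pos [ 625.3 -172.4   88.9] phi 25.5 grip 45.1 F [-0.7 -0.3  0.6]
gold [126.  89.] [ 467.1 -152.8] 48.0 20.7 157.7
gold [327. 213.] [ 628.8 -174.4] 67.1 20.5 114.9
gold [ 47. 280.] [ 450.2 -327.9] 72.5 27.4 6.7
blue [ 82. 288.] 1908 [ 480.5 -316.4]
```

View pics/w11.png

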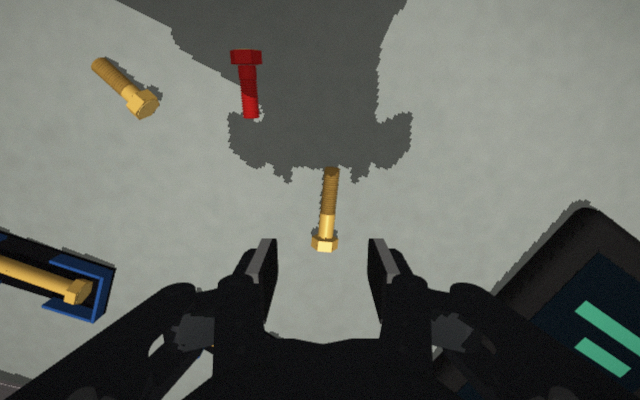

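>>> play_rows(rows=[[[2.5,-1,-25],[0,0,0],45],[[0,0,-25],[0,0,0],45],[[0,0,-20],[0,0,0],45],[[0,0,-10],[0,0,0],35],[[0,0,-5],[0,0,0],30],[[0,0,0],[0,0,0],30],[[0,0,0],[0,0,0],30]])

```text
clock: 22.15
position: [0.6284, -0.1735, 0.0046]
ee_rot: [0.975, 0.221, 0.001, 0.0]
ft_force: [0.3, 0.2, 1.0]
grip_width: 0.346
```

>>> play_rows(rows=[[[0,0,-3],[0,0,0],28],[[0,0,0],[0,0,0],15],[[0,0,0],[0,0,0],5],[[0,0,0],[0,0,0],5],[[0,0,0],[0,0,0],5],[[0,0,0],[0,0,0],5],[[0,0,0],[0,0,0],5]])

```text
clock: 23.02
position: [0.628, -0.1733, 0.001]
ee_rot: [0.975, 0.222, 0.0, 0.0]
ft_force: [-0.9, 0.8, 1.8]
grip_width: 0.111
```

```bash
python3 -c "
from h import *; i,m=look('w12')"
```

```text
t 23.02 pos [ 628.  -173.3    1. ] phi 25.6 grip 9.5 F [-0.9  0.8  1.8]
gold [21. 92.] [ 484.5 -158. ] 22.9 20.8 99.8
gold [322. 261.] [ 629.3 -175.6] 71.1 16.9 115.6
```

View pics/w12.png

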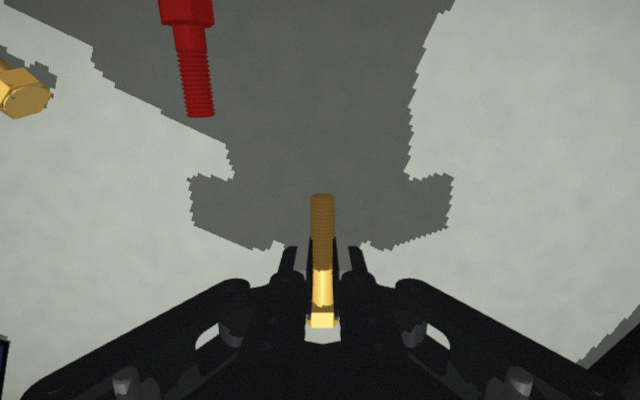

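>>> play_rows(rows=[[[0,0,8],[0,0,0],5],[[0,0,20],[0,0,0],5],[[0,0,30],[0,0,0],5],[[-8,8,22],[0,0,2.7],5],[[-22,20,0],[0,0,7],5],[[-25,24,0],[0,0,7],5],[[-25,24,0],[0,0,7],5],[[-25,24,0],[0,0,7],5],[[-25,24,0],[0,0,7],5],[[-25,24,0],[0,0,7],5],[[-15,12,0],[0,0,7],5],[[-6,6,-5],[0,0,0],5]])

```text
clock: 24.58
position: [0.4519, -0.0071, 0.0767]
ee_rot: [0.781, 0.625, 0.0, 0.001]
ft_force: [-0.2, -0.1, -0.9]
grip_width: 0.106
```

>>> play_rows(rows=[[[0,0,-5],[0,0,0],5],[[0,0,0],[0,0,0],5],[[0,0,0],[0,0,0],5]])

```text
clock: 24.95
position: [0.4523, -0.0075, 0.0709]
ee_rot: [0.781, 0.624, 0.0, -0.0]
ft_force: [0.4, 0.4, -0.9]
grip_width: 0.111
```

```bash
python3 -c "
from h import *; i,m=look('w13'); trays(i,m)"
```

```text
t 24.95 pos [452.3  -7.5  70.9] phi 77.2 grip 9.5 F [ 0.4  0.4 -0.9]
gold [322. 260.] [491. -16.] 108.7 26.5 167.1
gold [134. 275.] [ 467.9 -153.4] 53.5 20.2 157.2
blue [321. 162.] 839 [4.166e+02 3.000e-01]
```

View pics/w13.png

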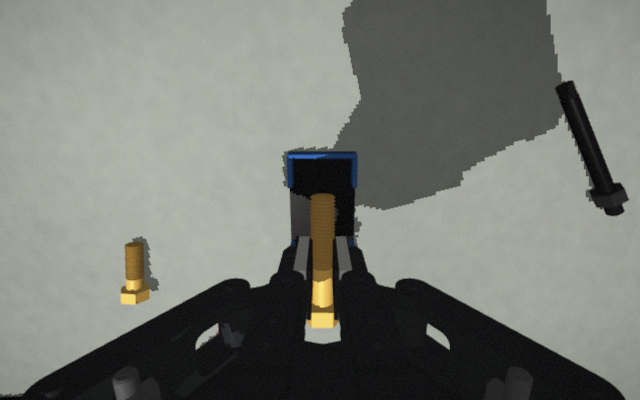

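Well aligned over tray_55; lowering.

>>> play_rows(rows=[[[0,0,-15],[0,0,0],5],[[0,0,-20],[0,0,0],5],[[0,0,-15],[0,0,0],5],[[0,0,-8],[0,0,0],5],[[0,0,-4],[0,0,0],5],[[0,0,0],[0,0,0],5],[[0,0,0],[0,0,0],5]])

```text
clock: 25.88
position: [0.4523, -0.0074, 0.0092]
ee_rot: [0.781, 0.625, 0.0, 0.0]
ft_force: [0.9, -0.3, -0.4]
grip_width: 0.11
```

>>> play_rows(rows=[[[0,0,-3],[0,0,0],5],[[0,0,-1.5],[0,0,0],5],[[0,0,0],[0,0,0],5],[[0,0,0],[0,0,0],14],[[0,0,0],[0,0,0],22],[[0,0,0],[0,0,0],28],[[0,0,0],[0,0,0],28],[[0,0,10],[0,0,0],28],[[0,0,20],[0,0,0],28],[[0,0,30],[0,0,0],28],[[0,0,35],[0,0,0],45],[[0,0,0],[0,0,0],45]])

```text
clock: 27.38
position: [0.4535, -0.0074, 0.1018]
ee_rot: [0.781, 0.624, 0.001, 0.002]
ft_force: [-0.3, -0.1, -0.1]
grip_width: 0.524
```

```bash
python3 -c "
from h import *; i,m=look('w14'); trays(i,m)"
```

```text
t 27.38 pos [453.5  -7.4 101.8] phi 77.3 grip 44.8 F [-0.3 -0.1 -0.1]
gold [322. 204.] [454.4  -7.5] 68.2 21.5 167.3
gold [156. 254.] [ 467.5 -152.9] 51.4 20.3 158.2
blue [322. 154.] 611 [416.7   1.1]
blue [322. 245.] 701 [489.2 -15.6]
blue [  6. 302.] 431 [ 481.4 -293.8]
blue [ 22. 378.] 502 [ 559.9 -319.9]
```

View pics/w14.png

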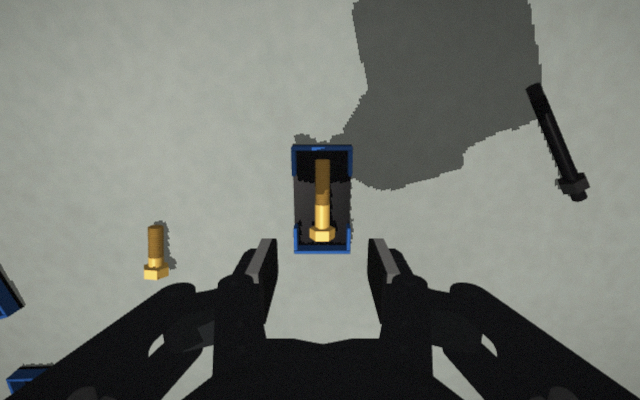

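>>> play_rows(rows=[[[2,-20,0],[0,0,1.7],45],[[3,-40,0],[0,0,0],45],[[3,-45,-5],[0,0,0],45],[[3,-30,-5],[0,0,0],45],[[0,-12,0],[0,0,0],45],[[0,0,0],[0,0,0],45],[[0,0,0],[0,0,0],45]])

```text
clock: 28.3
position: [0.463, -0.1528, 0.0894]
ee_rot: [0.771, 0.637, 0.0, -0.0]
ft_force: [0.6, 0.9, 0.4]
grip_width: 0.527
```

```bash
python3 -c "
from h import *; i,m=look('w15')"
```

```text
t 28.3 pos [ 463.  -152.8   89.4] phi 79.1 grip 45.0 F [0.6 0.9 0.4]
gold [518. 159.] [453.7  -5.1] 66.9 23.1 168.7
gold [ 91. 208.] [ 433.5 -323.1] 109.2 25.9 178.6
gold [321. 213.] [ 466.8 -155.1] 46.6 21.0 168.3
gold [173. 393.] [ 610.9 -321.1] 19.6 14.9 169.0
```

View pics/w15.png

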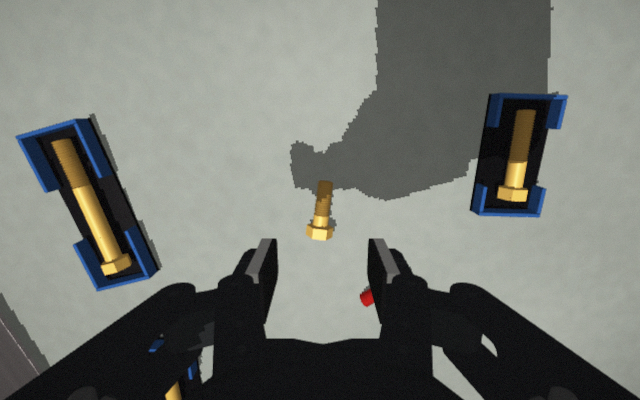

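>>> play_rows(rows=[[[0,-1.5,-25],[0,0,0],45],[[0,0,-25],[0,0,0],45],[[0,0,-20],[0,0,0],45],[[0,0,-10],[0,0,0],35],[[0,0,-5],[0,0,0],30],[[0,0,0],[0,0,0],30],[[0,0,0],[0,0,0],30]])

```text
clock: 29.22
position: [0.4633, -0.156, 0.0049]
ee_rot: [0.772, 0.636, 0.0, 0.0]
ft_force: [0.4, 0.2, 0.6]
grip_width: 0.353
```

>>> play_rows(rows=[[[0,1.5,-3],[0,0,0],28],[[0,0,0],[0,0,0],15],[[0,0,0],[0,0,0],5],[[0,0,0],[0,0,0],5],[[0,0,0],[0,0,0],5],[[0,0,0],[0,0,0],5],[[0,0,0],[0,0,0],5]])

```text
clock: 30.1
position: [0.4629, -0.1543, 0.0014]
ee_rot: [0.772, 0.636, 0.0, -0.0]
ft_force: [-1.3, 1.3, 4.9]
grip_width: 0.106
```

```bash
python3 -c "
from h import *; i,m=look('w16')"
```

```text
t 30.1 pos [ 462.9 -154.3    1.4] phi 79.0 grip 9.1 F [-1.3  1.3  4.9]
gold [626. 214.] [461.5 -15.2] 60.6 18.9 4.7
gold [322. 265.] [ 467.4 -155.1] 50.8 11.4 169.0
gold [ 13. 335.] [ 475.1 -318.2] 43.3 18.2 153.2
```

View pics/w16.png

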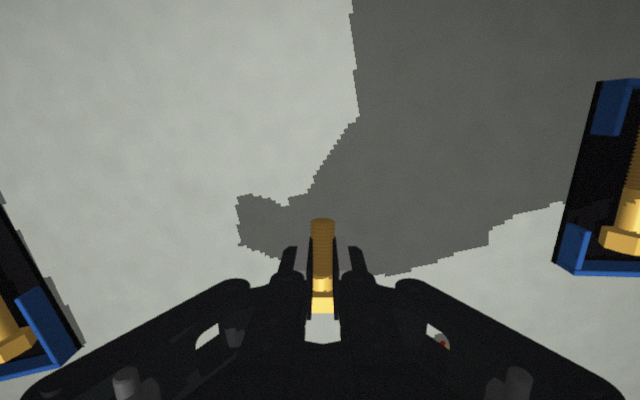

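>>> play_rows(rows=[[[0,0,8],[0,0,0],5],[[0,0,20],[0,0,0],5],[[0,0,30],[0,0,0],5],[[0,10,25],[0,0,0],5],[[0,20,0],[0,0,1],5],[[0,30,0],[0,0,1],5],[[0,35,0],[0,0,1],5],[[0,40,0],[0,0,2],5],[[0,40,0],[0,0,2],5]])

```text
clock: 31.28
position: [0.4623, 0.0225, 0.0842]
ee_rot: [0.731, 0.683, -0.0, -0.0]
ft_force: [1.0, -0.5, 0.3]
grip_width: 0.11
```

```bash
python3 -c "
from h import *; i,m=look('w17')"
```

```text
t 31.27 pos [462.3  22.5  84.2] phi 86.1 grip 9.4 F [ 1.  -0.5  0.3]
gold [280. 203.] [454.7  -7.6] 69.7 21.7 165.7
gold [322. 265.] [511.2  19.2] 81.8 18.3 176.1
```

View pics/w17.png

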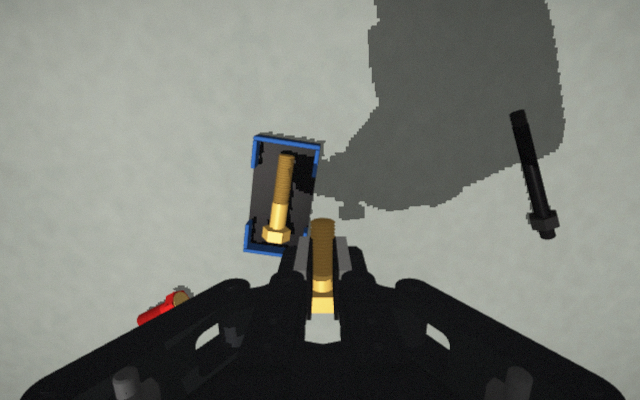

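>>> play_rows(rows=[[[-3,30,0],[0,0,1],5],[[-5,40,0],[0,0,2],5],[[-6,40,0],[0,0,2],5],[[-6,40,0],[0,0,2],5],[[-6,40,0],[0,0,2],5],[[-6,40,0],[0,0,2.3],5],[[-6,40,0],[0,0,0],5],[[-4,25,-5],[0,0,0],5],[[-2,14,-5],[0,0,0],5],[[0,0,-5],[0,0,0],5],[[0,0,0],[0,0,0],5],[[0,0,0],[0,0,0],5]])

```text
clock: 32.83
position: [0.4193, 0.3288, 0.0694]
ee_rot: [0.661, 0.75, -0.0, 0.0]
ft_force: [0.3, -0.5, -1.0]
grip_width: 0.106
```

```bash
python3 -c "
from h import *; i,m=look('w18'); trays(i,m)"
```

```text
t 32.83 pos [419.3 328.8  69.4] phi 97.2 grip 9.0 F [ 0.3 -0.5 -1. ]
gold [322. 265.] [460.1 334. ] 76.3 17.1 7.2
blue [324. 174.] 715 [390.5 326.2]
```

View pics/w18.png

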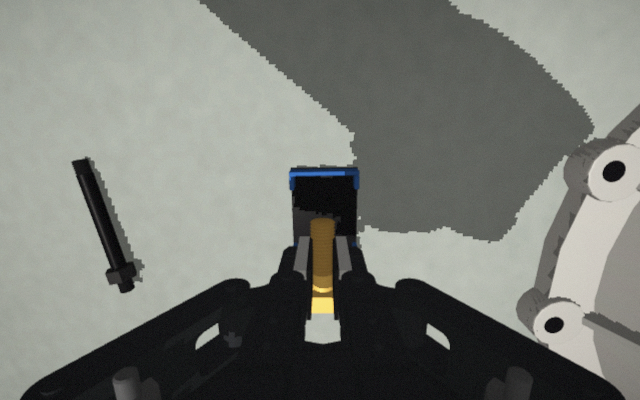

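>>> play_rows(rows=[[[-0.5,1,-15],[0,0,0],5],[[0,0,-20],[0,0,0],5],[[0,0,-13],[0,0,0],5],[[0,0,-8],[0,0,0],5],[[0,0,-4],[0,0,0],5],[[0,0,0],[0,0,0],5],[[0,0,0],[0,0,0],5]])

```text
clock: 33.75
position: [0.4187, 0.3309, 0.0097]
ee_rot: [0.661, 0.751, 0.0, 0.0]
ft_force: [-0.4, 0.7, -0.2]
grip_width: 0.108
```

>>> play_rows(rows=[[[0,0,-3],[0,0,0],5],[[0,0,-2],[0,0,0],5],[[0,0,0],[0,0,0],5],[[0,0,0],[0,0,0],14],[[0,0,0],[0,0,0],22],[[0,0,0],[0,0,0],28],[[0,0,0],[0,0,0],28],[[0,0,10],[0,0,0],28],[[0,0,20],[0,0,0],28],[[0,0,30],[0,0,0],28],[[0,0,35],[0,0,45],45],[[0,0,0],[0,0,0],45]])

```text
clock: 35.25
position: [0.4196, 0.332, 0.1028]
ee_rot: [0.587, 0.81, 0.002, 0.001]
ft_force: [-0.3, -0.2, -1.0]
grip_width: 0.528
```

```bash
python3 -c "
from h import *; i,m=look('w19'); trays(i,m)"
```

```text
t 35.25 pos [419.6 332.  102.8] phi 108.1 grip 45.1 F [-0.3 -0.2 -1. ]
gold [319. 207.] [423.3 332.4] 48.5 22.1 4.0
blue [327. 165.] 501 [390.6 326.7]
blue [314. 236.] 564 [449.9 334.9]
```

View pics/w19.png

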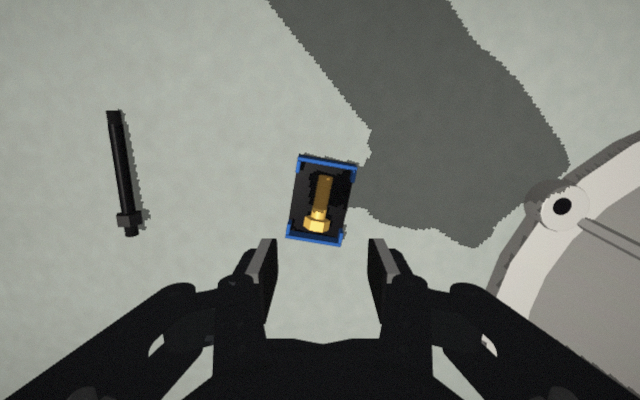

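One row carried a stray 45° turn, which was meant to be the finger opening. It was capped at 10.7° and happened clear of everything. I'll back off upward and check all four from the top camera.

>>> play_rows(rows=[[[0,0,30],[0,0,0],45],[[0,0,40],[0,0,0],45],[[10,-40,20],[0,0,0],45],[[15,-40,0],[0,0,0],45],[[15,-40,0],[0,0,0],45],[[10,-30,0],[0,0,0],45],[[0,0,0],[0,0,0],45],[[0,0,0],[0,0,0],45]])

```text
clock: 36.3
position: [0.4679, 0.1812, 0.1892]
ee_rot: [0.588, 0.809, -0.0, -0.0]
ft_force: [0.2, 0.3, -0.2]
grip_width: 0.526
```

```bash
python3 - <<'E'
from h import *
state()
info=camera_info("top"); img=camera("top"); cv2.imwrite("pics/top1.png",img); hsv=cv2.cvtColor(img,cv2.COLOR_BGR2HSV)
cv2.imwrite("pics/scene1.png",camera("scene"))
for p in blobs(gold(hsv)):
    c,L,W,a,w=rect(info,p,.011); print("gold",p.mean(0).round(),c.round(1),L.round(1),W.round(1),a.round(1))
E
```

```text
t 36.3 pos [467.9 181.2 189.2] phi 108.0 grip 44.9 F [ 0.2  0.3 -0.2]
gold [467. 177.] [ 611.7 -316.6] 85.8 21.7 174.1
gold [319. 247.] [451.3  -9. ] 64.1 21.9 172.6
gold [469. 260.] [ 430.5 -319.8] 104.3 21.2 179.5
```

View pics/top1.png

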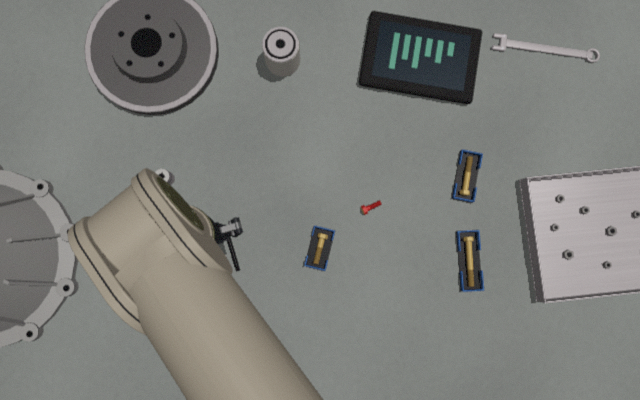

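View pics/scene1.png

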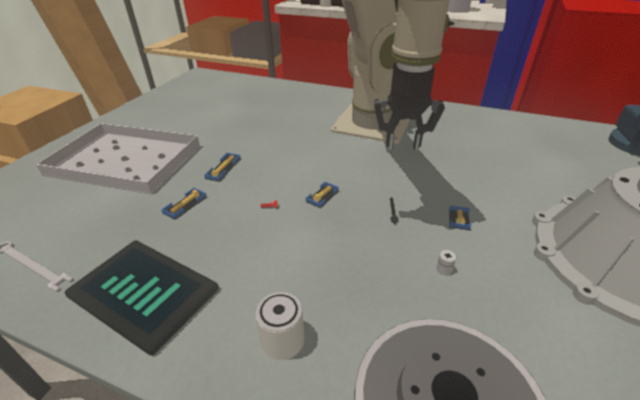

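All four bolts lie in their trays. The stud and socket look unmoved and the arm is clear, so I'm handing in.

```bash
python3 -c "
from h import *; print(manip.hand_in())"
```

```text
the job is handed in; nothing more can be done
None
```

All four bolts are lying in the trays made to their lengths, and I handed the job in at about 36 s. No verdict is reported on hand-in.

- **Position checks:** Wrist pictures after each release put every bolt within about 3 mm of its tray's middle and within about 4° of its length. The final top view agreed to about 4 mm and 5° for the three longer bolts. The rough colour outline could account for that difference.
- **Shortest bolt:** The arm hid tray_35 in the final top view. That bolt was confirmed only by the wrist picture and by eye in the scene view.
- **Look-alikes:** The black stud, chrome socket and red bolt look unmoved in the pictures. I didn't measure them again.
- **Slips:** The first grip on the 95 mm bolt sat too high on the shank, so I opened and gripped again 4 mm lower. One retract row carried a stray 45° turn. It was capped at about 11° and happened well above the tray, touching nothing.

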